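Refit the strip printer's roller spindle

ROBOT

A 6-joint arm with a two-finger parallel gripper is mounted at the origin on the work surface. World frame = base frame: x ahead of the robot, y to its left, z up, the work surface at z = 0. Lengths are in m, angles in rad, forces in N, time in s.
With the tool pointing down it reaches from about 0.25 to 0.775 m from the base axis. Payload 4 kg.
Tool frame: the origin (TCP) lies where the fingers leave the gripper's body, on its centre line; the fingertips stand 97 mm ahead of it and the grasp point (between the pads) lies 78 mm ahead of it; z points along the fingers, y is the line along which they close (so a half turn about z gives the same grasp; the last joint's range is limited). The gripper opens to 94 mm and grips with 3 to 60 N. Pads are 16 mm wide; open, the fingers measure 119 mm over their backs; the gripper's body (75 mm by 177 mm) begins 78 mm behind the grasp point.
Start: joints at [1.177, 0.087, 1.371, -0, 1.684, -0.103], TCP at [0.158, 0.527, 0.303] pointing down, gripper open.
Joint ranges: [-3.1, 3.1], [-0.76, 2.03], [0.27, 2.55], [-1.08, 4.22], [0.17, 2.65], [-2.57, 2.57]. Speed limits (rad/s): [2.79, 2.79, 3.14, 3.14, 3.14, 3.14].

INTERFACE

Orientations are given as [roll, pitch, yaw] about the fixed x, y, z axes, in that order (R = Rz(yaw) Ry(pitch) Rx(roll)).
In Python, from bench import robot, eyes gives the robot as it stands. The module is installed in compiled form; this text tells all that it offers.
- The arm moves only by the tool carry_out, never from a script. Its argument "deltas" is a list of rows, each an object of numbers: "dx", "dy", "dz": the shift along the tool's x, y, z each as a share of 0.02 m, from -1 to 1; "wx", "wy", "wz": the turn, a rotation vector about the tool's x, y, z each as a share of 0.12 rad, from -1 to 1; "gripper": the closure in counts, from 0 (fully open) to 255 (shut). In form: [{"dx": .., "dy": .., "dz": .., "wx": .., "wy": .., "wz": .., "gripper": ..}, ...]. A call has 1 to 20 rows; each row shifts and turns the commanded pose from where the row before left it, along the tool's axes as they then stand; what a row does not reach is not made up. A row lasts 1/12 s, in which the tool goes at most 41.7 mm and 7.16 degrees, less where a joint would pass 70% of its speed; a pose out of reach is approached as far as the arm can. A call with a number of a shift or a turn outside -1 to 1 is refused whole. A call with a gripper value outside its range is refused whole. The fingers move at their own pace and stop on an object; the grip force is fixed at half the most. Time passes only in rows, so rows that do not move let the fingers close. It gives the time, the measured TCP pose, the force, the opening and the grip force at its end, in the units of the state.
- robot.get_obs(): the state, without advancing time (a new reading comes with each control period).
- eyes.snapshot(name): name is "scene" or "top" or "wrist"; returns the picture (480x640x3 uint8, red, green, blue); there is no depth.
- eyes.get_calibration(name): a dict with "fovy" (degrees; the focal length in pixels is half the picture's height over the tangent of half this angle, whatever the lens; pixels are square), "cx", "cy" (the principal point, pixels), "k1" (the pictures are not rectified: a ray, as slopes to the right and down, at radius r is drawn at 1 + k1 r^2 times it, then the intrinsics apply), "R" (3x3) and "t" (3): a world point X has camera coordinates R X + t. Camera axes: x right, y down, z forward; pixel columns grow to the right and rows downward; lengths in m; the calibration is good to about 2 mm. A picture is of the moment at which its call begins: read the wrist's pose just before it. get_calibration takes no time and is no camera call; for the wrist camera it gives the pose at the moment of the call.
- robot.close_job(): hands the job in; it is judged then, once.
The state is a dict: "time": time; "joint_positions": joint angles; "qvel": joint speeds; "joint_torque": joint torques, N m; "tool_pos": TCP position; "ee_rot": TCP orientation; "wrist_force": force on the tool from outside, world axes, zero at the start; "wrist_torque": the same for the moment, N m; "width": finger opening in m; "finger_force": force on a finger pad.
Only numpy, scipy, OpenCV 4.12 (cv2) and the standard library are available. Lean on these libraries where they do the work, as an engineer would, in place of code of your own. Each camera call takes 0.05 s, during which the arm holds its last target. There are 200 camera calls.

TASK

Take the spindle by its beige handle from the notched wooden pencil tray and thread it through the near cheek of the printer's roller stand, through the roller and through the far cheek, until its brass collar sits flush against the near cheek, then let go. The cheeks are clamped in slots somewhat off the middle of the green base plate, so find the hole by feel, pressing gently (less than 40 N on the stand) and never forcing it. Leave the other things on the bench where they are.

Things in the scene. Friction and masses are not known exactly. Their poses are not given: they have to be found in the camera images.
- spindle: Steel shaft, 12 mm in diameter, along the body's +y; origin on the axis at the front face of its brass collar (26 mm across, y = -6 to 0 mm). Shaft from y = 0 to 150 mm, the last 8 mm tapering to a flat nose 7 mm across. About 0.11 kg. Starts level, laid in the tray's notches, axis 45 mm above the bench, collar and handle overhanging the tray's -y end.
- spindle_handle (a point): Centre of the beige plastic handle behind the collar: square, 20 x 20 mm, flats facing the spindle's x and z, 50 mm long in y, centred 31 mm behind (-y of) the collar's front face.
- spindle_nose (a point): Centre of the spindle's flat nose, on its axis, 150 mm ahead of the collar's front face.
- stand: Fixed roller stand; origin at the centre of the underside of its green base plate (150 x 190 x 12 mm); x crosswise, y the threading direction, z up. This reads the base plate only: cheeks and roller are clamped on it firmly (they do not give) in crosswise slots, together up to 20 mm to either side in x of the plate's middle, differently each time and not in the readings.
- near_mark (a point): Point of the base plate's frame above its middle line, at hole height (85 mm above the bench) and in the plane of the near cheek's outer (-y) face, y = -60 mm: where the spindle enters and its collar seats. The true hole centre lies up to 20 mm from here in x. Cheek: 60 mm wide, 12 mm thick, top at 107 mm; through hole 14 mm in diameter along y.
- far_mark (a point): The same for the far cheek's outer face, y = +60 mm: this cheek spans y = 48 to 60 mm and is like the near one, its hole in line with the near hole, on the same side offset. Each cheek has a foot 4 mm thick on the base plate, out to 82 mm from the middle in y.
- roller (a joint): Height in m of the rubber roller over its sagged rest. Roller: 70 mm in diameter, y = -40 to 40 mm, captive between the cheeks, 0.18 kg, moves only up, 0 to 9 mm. Bore 16 mm, flared to 20 mm at both ends; at 0 its axis is 4.5 mm below the cheeks' hole axis, so the nose lifts it; on the fitted spindle it hangs about 1.5 mm up.
- tray: Fixed wooden pencil tray, 80 x 130 mm (x, y), 48 mm high at the end walls; origin at the centre of its underside. The end walls (8 mm thick) have notches 16 mm wide at x = 0 in which the shaft lies along the tray's y axis, the collar's front face about 6 mm outside the -y end.
- canister: Chrome screw-top canister, 72 mm across and 99 mm tall; loose, stays where it is; origin at the centre of its underside.
- radio_knob: Beige plastic radio knob lying face up, 44 mm across and 22 mm tall; loose, stays where it is; origin at the centre of its underside.
- plumb_bob: Brass plumb bob standing point up, 36 mm across and 90 mm tall; loose, stays where it is; origin at the centre of its underside.
- bottle: Brown glass bottle, 60 mm across and 160 mm tall; loose, stays where it is; origin at the centre of its underside.
- mug: White mug, 76 mm across and 85 mm tall, with a handle; loose, stays where it is; origin at the centre of its underside.
- strip_holder: Blue flight strip holder, flat, 25 x 200 x 10 mm (x, y, z); loose, stays where it is; origin at the centre of its underside.
There are look-alikes about, which are no part of the job. Of the things that look like the spindle, the middle-sized one is meant.

How it is judged:
On the way, in this order (a step that is already met when the one before it is completed fails the run):
1. the spindle is lifted clear of the tray (height (world z) of spindle above 0.065 m), for 0.2 s.
2. the nose has passed through the near cheek into the roller (x of spindle_nose in the frame of stand between -0.026 and 0.026 m and z of spindle_nose in the frame of stand between 0.079 and 0.091 m and y of spindle_nose in the frame of stand above -0.035 m and angle between the y axis of spindle and the y axis of stand, either way round below 0.15 rad), for 0.1 s.
3. the nose has passed through the far cheek (x of spindle_nose in the frame of stand between -0.026 and 0.026 m and z of spindle_nose in the frame of stand between 0.079 and 0.091 m and y of spindle_nose in the frame of stand above 0.064 m and value of joint roller above 0.0007 m), for 0.1 s.
At the end, for the whole second after the job is handed in: Spindle released and at rest (under 10 mm/s) through both cheeks and the roller, which it lifts at least 0.7 mm; collar within 2.5 mm of the near cheek; nose within 6 mm of hole height and 26 mm of the base plate's middle line; axis within 0.06 rad of the stand's y axis (x of spindle_nose in the frame of stand between -0.026 and 0.026 m and z of spindle_nose in the frame of stand between 0.079 and 0.091 m and y of spindle in the frame of stand above -0.0625 m and angle between the y axis of spindle and the y axis of stand, either way round below 0.06 rad and value of joint roller above 0.0007 m and linear speed of spindle below 0.01 m/s); the robot touches nothing.
It fails at once if the spindle presses on the stand with more than 40 N (contact force between spindle and stand above 40 N).
It fails at once if another thing on the bench is moved more than 20 mm (distance of any of canister, radio_knob, plumb_bob, bottle, mug, strip_holder from where it was at the start of the episode above 0.02 m).
It also fails if it takes over 72 s, if anything falls off the work surface, if the arm or the gripper's body presses on something with over 40 N, if the wrist force passes 120 N, or if a joint passes its speed limit or range.

## Working session

There is one attempt and no reset: what is moved stays moved. The work goes in short steps, Python scripts to look and compute and a tool call to move; the robot and the scene stay as the last step left them, time stands still between calls to the robot, and variables do not carry over. Pictures are saved under pics/ and viewed, at most 10 in all, crops included, and the job is handed in when it is done.

Besides the shell and the picture viewer there is one more tool, called after "Request:" by a JSON object that holds its "fn" and its "kwargs", one argument or row to a line. carry_out: Moves the arm, as the interface text tells. Shift numbers are shares of 0.02 m and turn numbers shares of 0.12 rad, none past 1 either way. Its arguments: {"type":"object","properties":{"deltas":{"type":"array","items":{"type":"object","properties":{"dx":{"type":"number"},"dy":{"type":"number"},"dz":{"type":"number"},"wx":{"type":"number"},"wy":{"type":"number"},"wz":{"type":"number"},"gripper":{"type":"number"}}}}},"required":["deltas"]}

```bash
mkdir -p pics; cat > h.py <<'E'
import numpy as np, cv2
from bench import robot, eyes
from scipy.spatial.transform import Rotation as Ro
def snap(name,fn=None):
    c=eyes.get_calibration(name); im=eyes.snapshot(name)
    if fn: cv2.imwrite('pics/'+fn,im[:,:,::-1])
    return im,c
def ray(c,u,v):
    f=240/np.tan(np.radians(c['fovy'])/2)
    xd=np.array([(u-c['cx'])/f,(v-c['cy'])/f]); x=xd.copy()
    for _ in range(30): x=xd/(1+c['k1']*(x@x))
    R=np.array(c['R']);t=np.array(c['t']).ravel()
    d=R.T@np.array([x[0],x[1],1.]); return -R.T@t,d
def atz(c,u,v,z):
    o,d=ray(c,u,v); return o+d*(z-o[2])/d[2]
def proj(c,X):
    f=240/np.tan(np.radians(c['fovy'])/2)
    p=np.array(c['R'])@np.array(X)+np.array(c['t']).ravel(); s=p[:2]/p[2]; s=s*(1+c['k1']*(s@s))
    return s*f+[c['cx'],c['cy']]
E
python3 - <<'E'
from h import *
a,_=snap('top','top.png');b,_=snap('scene','scene.png')
import pickle
pickle.dump({n:eyes.get_calibration(n) for n in('top','scene')},open('cal.pkl','wb'))
o=robot.get_obs();print(o['time'],o['tool_pos'],o['ee_rot'],o['width'])
for n in('top','scene'):
    c=eyes.get_calibration(n);print(n,c['fovy'],c['k1'],-np.array(c['R']).T@np.array(c['t']).ravel())
E
```

```text
0.1 [0.15756853 0.52664545 0.3016079 ] [-3.13959979e+00 -2.02507829e-04  2.85080507e+00] 0.09381646674774956
top 55.81678703104807 -0.05676077013405606 [0.3811789  0.06541932 0.95230652]
scene 44.820602730690105 0.009670638014602035 [1.41356347 0.36678743 0.98592773]
```

View pics/top.png

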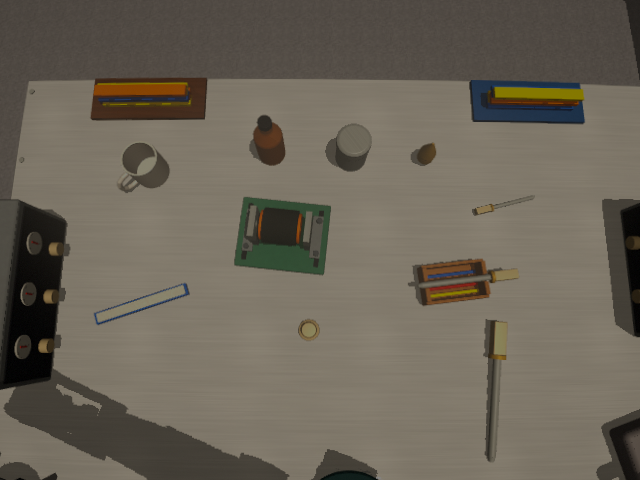

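View pics/scene.png

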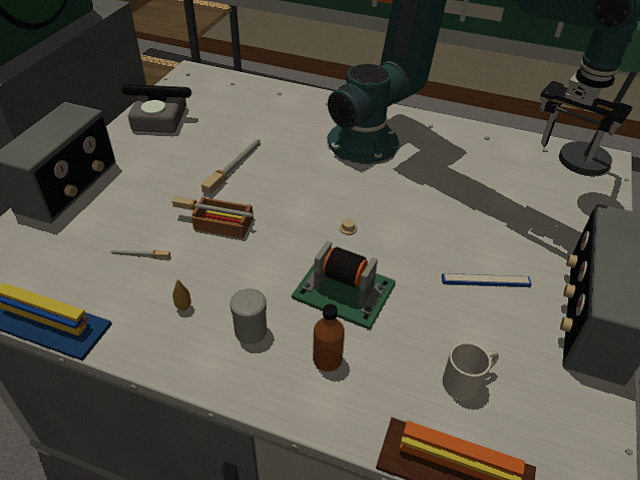

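The top view shows the spindle in its tray with the handle at about (505,275) and the nose at about (415,285). The stand is at about (283,235), with its right-hand cheek at about (310,235). I'll enlarge both.

```bash
python3 - <<'E'
import cv2,numpy as np
a=cv2.imread('pics/top.png')
k=dict(fx=6,fy=6,interpolation=cv2.INTER_CUBIC)
A=cv2.resize(a[190:280,225:340],None,**k); B=cv2.resize(a[250:315,405:530],None,**k)
A=cv2.convertScaleAbs(A,alpha=1.5)
cv2.imwrite('pics/cA.png',A);cv2.imwrite('pics/cB.png',B);print(A.shape,B.shape)
E
```

```text
(540, 690, 3) (390, 750, 3)
```

View pics/cA.png

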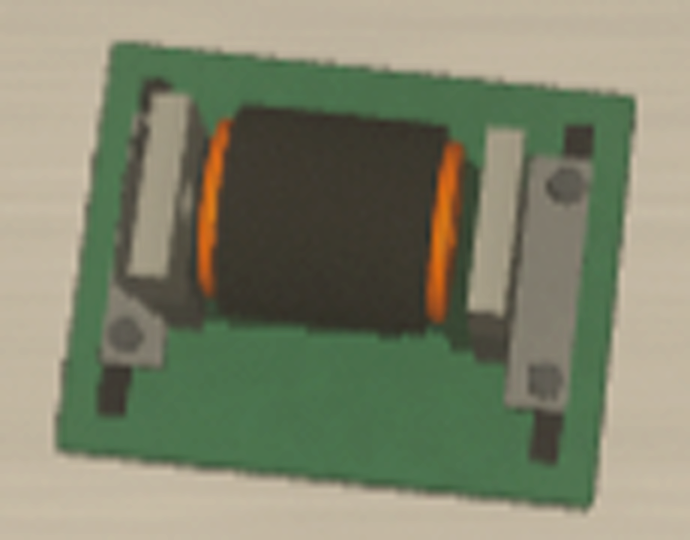

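View pics/cB.png

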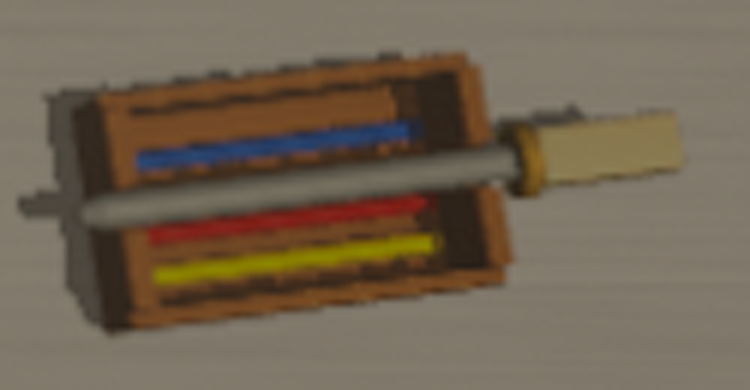

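The crops show the plate corners, both cheek tops, the collar at about (528,160 in the crop) and the handle. The cheeks sit towards the top of the picture, which is +x. Next I'll compute positions from these.

```bash
python3 - <<'E'
from h import *
import pickle
c=pickle.load(open('cal.pkl','rb'))['top']
A=lambda u,v,z:atz(c,(u+.5)/6-.5+225,(v+.5)/6-.5+190,z)[:2]
B=lambda u,v,z:atz(c,(u+.5)/6-.5+405,(v+.5)/6-.5+250,z)[:2]
P=np.array([A(*p,.012) for p in[(112,42),(636,96),(592,510),(57,452)]])
ce=P.mean(0);ydir=(P[0]+P[3]-P[1]-P[2]);xdir=P[0]+P[1]-P[2]-P[3]
print('plate',ce,np.linalg.norm(ydir)/2,np.linalg.norm(xdir)/2)
print('yaw',np.arctan2(-ydir[0],ydir[1]),np.arctan2(xdir[1],xdir[0]))
N=np.array([A(*p,.107) for p in[(488,127),(524,129),(505,317),(468,312)]])
F=np.array([A(*p,.107) for p in[(152,92),(192,96),(168,278),(128,275)]])
yaw=(np.arctan2(-ydir[0],ydir[1])+np.arctan2(xdir[1],xdir[0]))/2
R=np.array([[np.cos(yaw),-np.sin(yaw)],[np.sin(yaw),np.cos(yaw)]])
for n,Q in(('near',N),('far',F)):
    print(n,Q.mean(0),((Q.mean(0)-ce)@R),'size',np.linalg.norm(Q[0]-Q[3]),np.linalg.norm(Q[0]-Q[1]),((Q-ce)@R).round(4).tolist())
d=F.mean(0)-N.mean(0);print('yaw cheeks',np.arctan2(-d[0],d[1]),np.linalg.norm(d))
H=np.array([B(*p,.055) for p in[(540,128),(682,112),(682,168),(545,185)]])
n=B(85,212,.045);h=H.mean(0);d=n-h
print('handle',h,'nose',n,'len',np.linalg.norm(d),'(181) yaw',np.arctan2(-d[0],d[1]),np.linalg.norm(H[0]-H[1]),np.linalg.norm(H[1]-H[2]))
E
```

```text
plate [0.57584996 0.13487592] 0.18848835478099604 0.14946080037289108
yaw -0.10265694241022297 -0.09920459465286598
near [0.57308779 0.08118857] [ 0.0026614  -0.05369244] size 0.06074095593634577 0.011568236968877859 [[0.033, -0.0477], [0.0335, -0.0592], [-0.0281, -0.0598], [-0.0278, -0.048]]
far [0.58437543 0.1887429 ] [0.00305447 0.05445186] size 0.060411088537352324 0.012989480434238585 [[0.0332, 0.0611], [0.0332, 0.0481], [-0.0269, 0.0479], [-0.0273, 0.0607]]
yaw cheeks -0.10456547061595259 0.10814501449862683
handle [ 0.4882036  -0.32019789] nose [ 0.4676068  -0.14276863] len 0.17862074601656217 (181) yaw 0.11556729750807987 0.04962462077043139 0.019018030638470334
```

Request:
{"fn": "carry_out", "kwargs": {
  "deltas": [
    {"wz": 0.97,"gripper": 0},
    {"wz": 0.97},
    {"wz": 0.97},
    {"wz": 0.97},
    {"wz": 0.97},
    {"wz": 0.97},
    {"wz": 0.97},
    {"wz": 0.97},
    {"wz": 0.97},
    {"wz": 0.97},
    {"dx": -1,"dy": 0.26},
    {"dx": -1,"dy": 0.26},
    {"dx": -1,"dy": 0.26},
    {"dx": -1,"dy": 0.26},
    {"dx": -1,"dy": 0.26},
    {"dx": -1,"dy": 0.26},
    {"dx": -1,"dy": 0.26},
    {"dx": -1,"dy": 0.26},
    {"dx": -1,"dy": 0.26},
    {"dx": -1,"dy": 0.26}
  ]
}}

```text
invalid input
```

Request:
{"fn": "carry_out", "kwargs": {
  "deltas": [
    {"dx": -1,"dy": 0.26},
    {"dx": -1,"dy": 0.26},
    {"dx": -1,"dy": 0.26},
    {"dx": -1,"dy": 0.26},
    {"dx": -1,"dy": 0.26},
    {"dx": -1,"dy": 0.26},
    {"dx": -1,"dy": 0.26},
    {"dx": -1,"dy": 0.26},
    {"dx": -1,"dy": 0.26},
    {"dx": -1,"dy": 0.26},
    {"dx": -1,"dy": 0.26},
    {"dx": -1,"dy": 0.26},
    {"dx": -1,"dy": 0.26},
    {"dx": -1,"dy": 0.26},
    {"dx": -1,"dy": 0.26},
    {"dx": -1,"dy": 0.26},
    {"dx": -1,"dy": 0.26},
    {"dx": -1,"dy": 0.26},
    {"dx": -1,"dy": 0.26},
    {"dx": -1,"dy": 0.26}
  ]
}}

```text
invalid input
```

Request:
{"fn": "carry_out", "kwargs": {
  "deltas": [
    {"dx": -1,"dy": 0.26,"dz": 0.6},
    {"dx": -1,"dy": 0.26,"dz": 0.6},
    {"dx": -1,"dy": 0.26,"dz": 0.6},
    {"dx": -1,"dy": 0.26,"dz": 0.6},
    {},
    {},
    {}
  ]
}}

```text
invalid input
```

Request:
{"fn": "carry_out", "kwargs": {
  "deltas": [
    {"dx": 0,"dy": 0,"dz": 0,"wx": 0,"wy": 0,"wz": 0.97,"gripper": 0}
  ]
}}

```text
time: 0.18
tool_pos: [0.1576, 0.5267, 0.3018]
ee_rot: [-3.14, 0.0, 2.733]
wrist_force: [-0.4, -0.4, 0.2]
width: 0.0939
finger_force: 0.0
```

Request:
{"fn": "carry_out", "kwargs": {
  "deltas": [
    {"dx": 0,"dy": 0,"dz": 0,"wx": 0,"wy": 0,"wz": 0.97,"gripper": 0},
    {"dx": 0,"dy": 0,"dz": 0,"wx": 0,"wy": 0,"wz": 0.97,"gripper": 0},
    {"dx": 0,"dy": 0,"dz": 0,"wx": 0,"wy": 0,"wz": 0.97,"gripper": 0},
    {"dx": 0,"dy": 0,"dz": 0,"wx": 0,"wy": 0,"wz": 0.97,"gripper": 0},
    {"dx": 0,"dy": 0,"dz": 0,"wx": 0,"wy": 0,"wz": 0.97,"gripper": 0},
    {"dx": 0,"dy": 0,"dz": 0,"wx": 0,"wy": 0,"wz": 0.97,"gripper": 0},
    {"dx": 0,"dy": 0,"dz": 0,"wx": 0,"wy": 0,"wz": 0.97,"gripper": 0},
    {"dx": 0,"dy": 0,"dz": 0,"wx": 0,"wy": 0,"wz": 0.97,"gripper": 0},
    {"dx": 0,"dy": 0,"dz": 0,"wx": 0,"wy": 0,"wz": 0.97,"gripper": 0},
    {"dx": -1,"dy": 0.26,"dz": 0,"wx": 0,"wy": 0,"wz": 0,"gripper": 0},
    {"dx": -1,"dy": 0.26,"dz": 0,"wx": 0,"wy": 0,"wz": 0,"gripper": 0},
    {"dx": -1,"dy": 0.26,"dz": 0,"wx": 0,"wy": 0,"wz": 0,"gripper": 0},
    {"dx": -1,"dy": 0.26,"dz": 0,"wx": 0,"wy": 0,"wz": 0,"gripper": 0}
  ]
}}

```text
time: 1.27
tool_pos: [0.1877, 0.4489, 0.3019]
ee_rot: [-3.141, 0.001, 1.687]
wrist_force: [-0.0, -0.1, -0.7]
width: 0.0944
finger_force: 0.0
```

Request:
{"fn": "carry_out", "kwargs": {
  "deltas": [
    {"dx": -1,"dy": 0.26,"dz": 0,"wx": 0,"wy": 0,"wz": 0,"gripper": 0},
    {"dx": -1,"dy": 0.26,"dz": 0,"wx": 0,"wy": 0,"wz": 0,"gripper": 0},
    {"dx": -1,"dy": 0.26,"dz": 0,"wx": 0,"wy": 0,"wz": 0,"gripper": 0},
    {"dx": -1,"dy": 0.26,"dz": 0,"wx": 0,"wy": 0,"wz": 0,"gripper": 0},
    {"dx": -1,"dy": 0.26,"dz": 0,"wx": 0,"wy": 0,"wz": 0,"gripper": 0},
    {"dx": -1,"dy": 0.26,"dz": 0,"wx": 0,"wy": 0,"wz": 0,"gripper": 0},
    {"dx": -1,"dy": 0.26,"dz": 0,"wx": 0,"wy": 0,"wz": 0,"gripper": 0},
    {"dx": -1,"dy": 0.26,"dz": 0,"wx": 0,"wy": 0,"wz": 0,"gripper": 0},
    {"dx": -1,"dy": 0.26,"dz": 0,"wx": 0,"wy": 0,"wz": 0,"gripper": 0},
    {"dx": -1,"dy": 0.26,"dz": 0,"wx": 0,"wy": 0,"wz": 0,"gripper": 0},
    {"dx": -1,"dy": 0.26,"dz": 0,"wx": 0,"wy": 0,"wz": 0,"gripper": 0},
    {"dx": -1,"dy": 0.26,"dz": 0,"wx": 0,"wy": 0,"wz": 0,"gripper": 0},
    {"dx": -1,"dy": 0.26,"dz": 0,"wx": 0,"wy": 0,"wz": 0,"gripper": 0},
    {"dx": -1,"dy": 0.26,"dz": 0,"wx": 0,"wy": 0,"wz": 0,"gripper": 0},
    {"dx": -1,"dy": 0.26,"dz": 0,"wx": 0,"wy": 0,"wz": 0,"gripper": 0},
    {"dx": -1,"dy": 0.26,"dz": 0,"wx": 0,"wy": 0,"wz": 0,"gripper": 0},
    {"dx": -1,"dy": 0.26,"dz": 0,"wx": 0,"wy": 0,"wz": 0,"gripper": 0},
    {"dx": -1,"dy": 0.26,"dz": 0,"wx": 0,"wy": 0,"wz": 0,"gripper": 0},
    {"dx": -1,"dy": 0.26,"dz": 0,"wx": 0,"wy": 0,"wz": 0,"gripper": 0},
    {"dx": -1,"dy": 0.26,"dz": 0,"wx": 0,"wy": 0,"wz": 0,"gripper": 0}
  ]
}}

```text
time: 2.93
tool_pos: [0.3372, 0.0636, 0.3023]
ee_rot: [-3.141, -0.0, 1.687]
wrist_force: [0.6, -0.8, -0.6]
width: 0.094
finger_force: 0.0
```

Request:
{"fn": "carry_out", "kwargs": {
  "deltas": [
    {"dx": -1,"dy": 0.26,"dz": 0.2,"wx": 0,"wy": 0,"wz": 0,"gripper": 0},
    {"dx": -1,"dy": 0.26,"dz": 0.2,"wx": 0,"wy": 0,"wz": 0,"gripper": 0},
    {"dx": -1,"dy": 0.26,"dz": 0.2,"wx": 0,"wy": 0,"wz": 0,"gripper": 0},
    {"dx": -1,"dy": 0.26,"dz": 0.2,"wx": 0,"wy": 0,"wz": 0,"gripper": 0},
    {"dx": -1,"dy": 0.26,"dz": 0.2,"wx": 0,"wy": 0,"wz": 0,"gripper": 0},
    {"dx": -1,"dy": 0.26,"dz": 0.2,"wx": 0,"wy": 0,"wz": 0,"gripper": 0},
    {"dx": -1,"dy": 0.26,"dz": 0.2,"wx": 0,"wy": 0,"wz": 0,"gripper": 0},
    {"dx": -1,"dy": 0.26,"dz": 0.2,"wx": 0,"wy": 0,"wz": 0,"gripper": 0},
    {"dx": -1,"dy": 0.26,"dz": 0.2,"wx": 0,"wy": 0,"wz": 0,"gripper": 0},
    {"dx": -1,"dy": 0.26,"dz": 0.2,"wx": 0,"wy": 0,"wz": 0,"gripper": 0},
    {"dx": -1,"dy": 0.26,"dz": 0.2,"wx": 0,"wy": 0,"wz": 0,"gripper": 0},
    {"dx": -1,"dy": 0.26,"dz": 0.2,"wx": 0,"wy": 0,"wz": 0,"gripper": 0},
    {"dx": -1,"dy": 0.26,"dz": 0.2,"wx": 0,"wy": 0,"wz": 0,"gripper": 0},
    {"dx": -1,"dy": 0.26,"dz": 0.2,"wx": 0,"wy": 0,"wz": 0,"gripper": 0},
    {"dx": -1,"dy": 0.26,"dz": 0.2,"wx": 0,"wy": 0,"wz": 0,"gripper": 0},
    {"dx": -1,"dy": 0.26,"dz": 0.2,"wx": 0,"wy": 0,"wz": 0,"gripper": 0},
    {"dx": -1,"dy": 0.26,"dz": 0.2,"wx": 0,"wy": 0,"wz": 0,"gripper": 0},
    {"dx": 0,"dy": 0,"dz": 0,"wx": 0,"wy": 0,"wz": 0,"gripper": 0},
    {"dx": 0,"dy": 0,"dz": 0,"wx": 0,"wy": 0,"wz": 0,"gripper": 0}
  ]
}}

```text
time: 4.52
tool_pos: [0.464, -0.2631, 0.2335]
ee_rot: [-3.14, -0.002, 1.686]
wrist_force: [-0.5, 0.8, -0.1]
width: 0.0939
finger_force: 0.0
```

```bash
python3 - <<'E'
from h import *
import pickle
o=robot.get_obs();im,c=snap('wrist','w1.png');pickle.dump(c,open('w1.pkl','wb'))
print(o['time'],o['tool_pos'],o['ee_rot'],o['wrist_force'],o['joint_positions'])
for X in [(.4882,-.3202,.055),(.4676,-.1428,.045)]: print(proj(c,X))
E
```

```text
4.5167 [ 0.46404918 -0.26307914  0.23347598] [-3.13973870e+00 -2.25640661e-03  1.68554588e+00] [-0.51628613  0.82130318 -0.08520539] [-6.22249362e-01  7.59538202e-02  1.52031193e+00  4.24962099e-04
  1.54821620e+00 -7.37011214e-01]
[341.94854418 326.7645647 ]
[344.71563772  58.85405699]
```

View pics/w1.png

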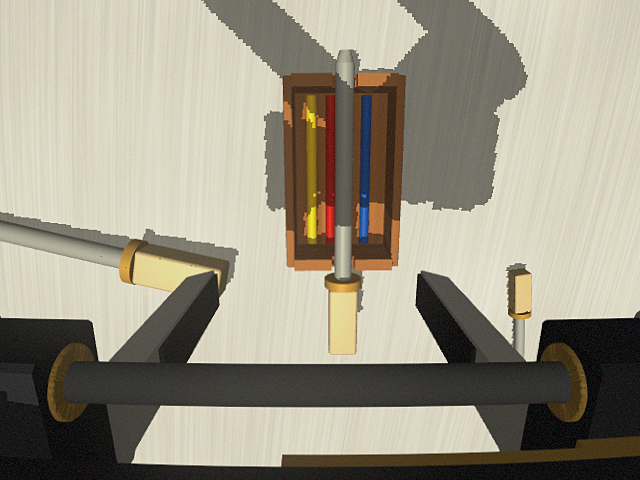

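The wrist view shows the spindle handle's top face from (330,291) to (356,354), the collar at about (343,281) and the nose tip at about (346,51). The neighbouring large look-alike is at about (180,270), clear of the fingers once centred.

```bash
python3 - <<'E'
from h import *
import pickle
c=pickle.load(open('w1.pkl','rb'))
p=[atz(c,*q,.055) for q in[(329.5,291),(356.5,291),(355.5,354),(329,354)]]
h=np.mean(p,0);n=atz(c,346,51,.045)
print(h,n,np.linalg.norm((h-n)[:2]),'yaw',np.arctan2(-(n-h)[0],(n-h)[1]),np.linalg.norm(p[0]-p[1]),np.linalg.norm(p[1]-p[2]))
o=robot.get_obs();R=Ro.from_euler('xyz',o['ee_rot'])
for t in [h]: print((R.inv().apply(np.array([t[0],t[1],.045+.078])-o['tool_pos']))/.02)
b=atz(c,135,240,.02);print('big near edge',b, atz(c,225,280,.03))
E
```

```text
[ 0.48832423 -0.31745614  0.055     ] [ 0.46780699 -0.13804296  0.045     ] 0.18058252381488904 yaw 0.1138628870455072 0.018622629831775026 0.04868754116490276
[-2.88013506  0.8950445   5.54592613]
big near edge [ 0.32565979 -0.28431093  0.02      ] [ 0.39887763 -0.30453419  0.03      ]
```

Request:
{"fn": "carry_out", "kwargs": {
  "deltas": [
    {"dx": -0.93,"dy": 0.3,"dz": 0,"wx": 0,"wy": 0,"wz": 0,"gripper": 0},
    {"dx": -0.93,"dy": 0.3,"dz": 0,"wx": 0,"wy": 0,"wz": 0,"gripper": 0},
    {"dx": -0.93,"dy": 0.3,"dz": 0,"wx": 0,"wy": 0,"wz": 0,"gripper": 0},
    {"dx": 0,"dy": 0,"dz": 0.93,"wx": 0,"wy": 0,"wz": 0,"gripper": 0},
    {"dx": 0,"dy": 0,"dz": 0.93,"wx": 0,"wy": 0,"wz": 0,"gripper": 0},
    {"dx": 0,"dy": 0,"dz": 0.93,"wx": 0,"wy": 0,"wz": 0,"gripper": 0},
    {"dx": 0,"dy": 0,"dz": 0.93,"wx": 0,"wy": 0,"wz": 0,"gripper": 0},
    {"dx": 0,"dy": 0,"dz": 0.93,"wx": 0,"wy": 0,"wz": 0,"gripper": 0},
    {"dx": 0,"dy": 0,"dz": 0.93,"wx": 0,"wy": 0,"wz": 0,"gripper": 0},
    {"dx": 0,"dy": 0,"dz": 0,"wx": 0,"wy": 0,"wz": 0,"gripper": 0},
    {"dx": 0,"dy": 0,"dz": 0,"wx": 0,"wy": 0,"wz": 0,"gripper": 0}
  ]
}}

```text
time: 5.48
tool_pos: [0.4882, -0.3148, 0.1225]
ee_rot: [-3.14, -0.002, 1.688]
wrist_force: [-0.1, 0.3, 0.3]
width: 0.0942
finger_force: 0.0
```

Request:
{"fn": "carry_out", "kwargs": {
  "deltas": [
    {"dx": 0,"dy": 0,"dz": 0,"wx": 0,"wy": 0,"wz": 0,"gripper": 255},
    {"dx": 0,"dy": 0,"dz": 0,"wx": 0,"wy": 0,"wz": 0,"gripper": 255},
    {"dx": 0,"dy": 0,"dz": 0,"wx": 0,"wy": 0,"wz": 0,"gripper": 255},
    {"dx": 0,"dy": 0,"dz": 0,"wx": 0,"wy": 0,"wz": 0,"gripper": 255},
    {"dx": 0,"dy": 0,"dz": 0,"wx": 0,"wy": 0,"wz": 0,"gripper": 255},
    {"dx": 0,"dy": 0,"dz": 0,"wx": 0,"wy": 0,"wz": 0,"gripper": 255},
    {"dx": 0,"dy": 0,"dz": 0,"wx": 0,"wy": 0,"wz": 0,"gripper": 255},
    {"dx": 0,"dy": 0,"dz": 0,"wx": 0,"wy": 0,"wz": 0,"gripper": 255},
    {"dx": 0,"dy": 0,"dz": 0,"wx": 0,"wy": 0,"wz": 0,"gripper": 255},
    {"dx": 0,"dy": 0,"dz": 0,"wx": 0,"wy": 0,"wz": 0,"gripper": 255}
  ]
}}

```text
time: 6.32
tool_pos: [0.4887, -0.3162, 0.1229]
ee_rot: [-3.141, -0.0, 1.687]
wrist_force: [-0.2, -0.8, 0.1]
width: 0.0307
finger_force: 0.0
```

Request:
{"fn": "carry_out", "kwargs": {
  "deltas": [
    {"dx": 0,"dy": 0,"dz": 0,"wx": 0,"wy": 0,"wz": 0,"gripper": 255},
    {"dx": 0,"dy": 0,"dz": 0,"wx": 0,"wy": 0,"wz": 0,"gripper": 255},
    {"dx": 0,"dy": 0,"dz": 0,"wx": 0,"wy": 0,"wz": 0,"gripper": 255},
    {"dx": 0,"dy": 0,"dz": 0,"wx": 0,"wy": 0,"wz": 0,"gripper": 255},
    {"dx": 0,"dy": 0,"dz": 0,"wx": 0,"wy": 0,"wz": 0,"gripper": 255}
  ]
}}

```text
time: 6.73
tool_pos: [0.4887, -0.3162, 0.123]
ee_rot: [-3.142, -0.0, 1.687]
wrist_force: [-0.1, 0.3, 0.1]
width: 0.02
finger_force: 30.0
```

Request:
{"fn": "carry_out", "kwargs": {
  "deltas": [
    {"dx": 0,"dy": 0,"dz": -0.5,"wx": 0,"wy": 0,"wz": 0,"gripper": 255},
    {"dx": 0,"dy": 0,"dz": -0.5,"wx": 0,"wy": 0,"wz": 0,"gripper": 255},
    {"dx": 0,"dy": 0,"dz": -0.5,"wx": 0,"wy": 0,"wz": 0,"gripper": 255},
    {"dx": 0,"dy": 0,"dz": -0.5,"wx": 0,"wy": 0,"wz": 0,"gripper": 255},
    {"dx": 0,"dy": 0,"dz": -0.5,"wx": 0,"wy": 0,"wz": 0,"gripper": 255},
    {"dx": 0,"dy": 0,"dz": 0,"wx": 0,"wy": 0,"wz": 0,"gripper": 255},
    {"dx": 0,"dy": 0,"dz": 0,"wx": 0,"wy": 0,"wz": 0,"gripper": 255},
    {"dx": 0,"dy": 0,"dz": 0,"wx": 0,"wy": 0,"wz": 0,"gripper": 255}
  ]
}}

```text
time: 7.4
tool_pos: [0.4886, -0.3161, 0.1729]
ee_rot: [-3.141, -0.0, 1.687]
wrist_force: [0.3, 0.4, -1.2]
width: 0.0198
finger_force: 30.0
```

```bash
python3 - <<'E'
from h import *
o=robot.get_obs();im,c=snap('wrist','w2.png')
import pickle;pickle.dump((c,o),open('w2.pkl','wb'))
print(o['time'],o['tool_pos'],o['ee_rot'],o['wrist_force'],o['wrist_torque'],o['width'],o['finger_force'])
E
```

```text
7.4 [ 0.48856892 -0.31613038  0.17291049] [-3.14139442e+00 -2.93237487e-04  1.68680978e+00] [ 0.26412049  0.40254777 -1.20187368] [-0.12718657  0.08476764  0.02086863] 0.019840614288166924 29.982993006706238
```

View pics/w2.png

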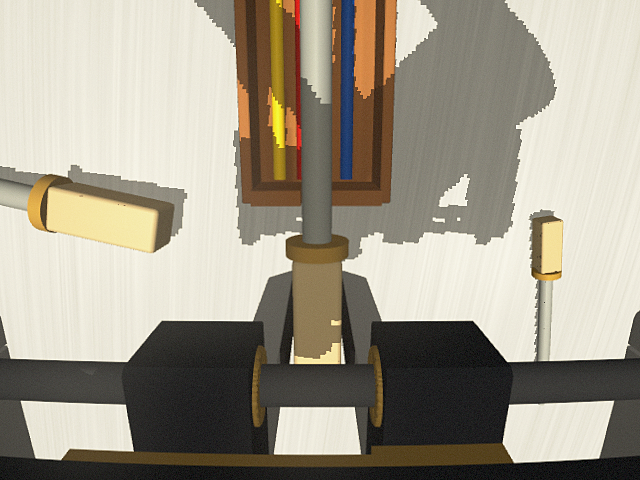

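The wrist view shows the handle centred between the pads, with the collar at about (317,245) and the shaft straight ahead. The nose is out of view. I'll move to 30 mm before the near cheek at hole height.

Request:
{"fn": "carry_out", "kwargs": {
  "deltas": [
    {"dx": 0,"dy": 0,"dz": 0,"wx": 0,"wy": 0,"wz": 0.6,"gripper": 255},
    {"dx": 0,"dy": 0,"dz": 0,"wx": 0,"wy": 0,"wz": 0.6,"gripper": 255},
    {"dx": 0,"dy": 0,"dz": 0,"wx": 0,"wy": 0,"wz": 0.615,"gripper": 255},
    {"dx": 0.5,"dy": 0.2,"dz": 0.05,"wx": 0,"wy": 0,"wz": 0,"gripper": 255},
    {"dx": 0.94,"dy": 0.2,"dz": 0.05,"wx": 0,"wy": 0,"wz": 0,"gripper": 255},
    {"dx": 0.94,"dy": 0.2,"dz": 0.05,"wx": 0,"wy": 0,"wz": 0,"gripper": 255},
    {"dx": 0.94,"dy": 0.2,"dz": 0.05,"wx": 0,"wy": 0,"wz": 0,"gripper": 255},
    {"dx": 0.94,"dy": 0.2,"dz": 0.05,"wx": 0,"wy": 0,"wz": 0,"gripper": 255},
    {"dx": 0.94,"dy": 0.2,"dz": 0.05,"wx": 0,"wy": 0,"wz": 0,"gripper": 255},
    {"dx": 0.94,"dy": 0.2,"dz": 0.05,"wx": 0,"wy": 0,"wz": 0,"gripper": 255},
    {"dx": 0.94,"dy": 0.2,"dz": 0.05,"wx": 0,"wy": 0,"wz": 0,"gripper": 255},
    {"dx": 0.94,"dy": 0.2,"dz": 0.05,"wx": 0,"wy": 0,"wz": 0,"gripper": 255},
    {"dx": 0.94,"dy": 0.2,"dz": 0.05,"wx": 0,"wy": 0,"wz": 0,"gripper": 255},
    {"dx": 0.44,"dy": 0.19,"dz": 0,"wx": 0,"wy": 0,"wz": 0,"gripper": 255},
    {"dx": 0,"dy": 0,"dz": 0,"wx": 0,"wy": 0,"wz": 0,"gripper": 255},
    {"dx": 0,"dy": 0,"dz": 0,"wx": 0,"wy": 0,"wz": 0,"gripper": 255}
  ]
}}

```text
time: 8.78
tool_pos: [0.5514, -0.1334, 0.1627]
ee_rot: [-3.141, 0.0, 1.471]
wrist_force: [0.3, -0.6, -1.6]
width: 0.0199
finger_force: 30.0
```

```bash
python3 - <<'E'
from h import *
import pickle
o=robot.get_obs();T,ct=snap('top');S,cs=snap('scene')
print(o['time'],o['tool_pos'],o['ee_rot'],o['wrist_force'],o['wrist_torque'])
R=Ro.from_euler('xyz',o['ee_rot']);n=o['tool_pos']+R.apply([.1796,0,.078])
pt,ps=proj(ct,n),proj(cs,n);print(n,pt,ps)
def crop(im,p,w,h,k):
    u,v=int(p[0])-w//2,int(p[1])-h//2;print('off',u,v)
    return cv2.resize(im[v:v+h,u:u+w],None,fx=k,fy=k,interpolation=cv2.INTER_CUBIC)
a=crop(T,pt,96,36,8);b=crop(S,ps,96,36,8)
cv2.imwrite('pics/n1.png',cv2.convertScaleAbs(np.vstack([a,b])[:,:,::-1],alpha=1.4))
E
```

```text
8.7833 [ 0.55138912 -0.13335195  0.16269334] [-3.14078450e+00  4.37311005e-04  1.47103749e+00] [ 0.25574282 -0.55660884 -1.60210535] [-0.12242893  0.09460203  0.01089074]
[0.56920999 0.04532744 0.08461484] [325.78514679 230.90387716] [307.14708961 250.61703036]
off 277 212
off 259 232
```

View pics/n1.png

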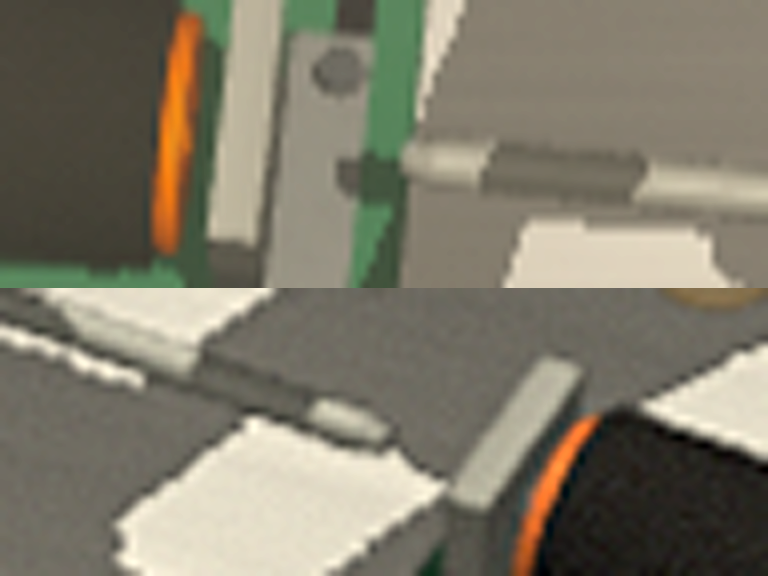

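The top crop shows the nose at about (327.3,232.0) and the scene crop shows it at about (307,250), close to the predictions. Next I'll compare nose and cheek within the same camera so the calibration bias cancels.

```bash
python3 - <<'E'
from h import *
from scipy.optimize import least_squares
ct,cs=eyes.get_calibration('top'),eyes.get_calibration('scene')
ut=np.array([277+403.5/8-.5,212+160.5/8-.5]);us=np.array([259+388.5/8-.5,232+(433-288+.5)/8-.5])
s=least_squares(lambda X:np.r_[proj(ct,X)-ut,proj(cs,X)-us],[.57,.045,.085]);print(s.x,s.fun)
print('top at z=.085',atz(ct,*ut,.085))
# shaft point near right of top crop for yaw
q=atz(ct,277+760.5/8-.5,212+191.5/8-.5,.085);n=atz(ct,*ut,.085);d=n-q;print('yaw',np.arctan2(-d[0],d[1]))
# scene: near cheek top corners z=.107
for u,v in[(548,360),(580,370),(485,508),(449,492)]: print(atz(cs,259+(u+.5)/8-.5,232+(v-288+.5)/8-.5,.107))
E
```

```text
[0.56754087 0.0436667  0.08547122] [-0.29374338  0.0867344  -0.34063188 -0.0442565 ]
top at z=.085 [0.56781866 0.04307966 0.085     ]
yaw -0.08351994914883469
[0.54519536 0.08231223 0.107     ]
[0.54564246 0.0917246  0.107     ]
[0.60423743 0.08604437 0.107     ]
[0.602238   0.07513648 0.107     ]
```

Request:
{"fn": "carry_out", "kwargs": {
  "deltas": [
    {"dx": 0.4,"dy": 0.06,"dz": 0,"wx": 0,"wy": 0,"wz": 0,"gripper": 255},
    {"dx": 0.4,"dy": 0,"dz": 0,"wx": 0,"wy": 0,"wz": 0,"gripper": 255},
    {"dx": 0.4,"dy": 0,"dz": 0,"wx": 0,"wy": 0,"wz": 0,"gripper": 255},
    {"dx": 0.1,"dy": 0,"dz": 0,"wx": 0,"wy": 0,"wz": 0,"gripper": 255},
    {"dx": 0.05,"dy": 0,"dz": 0,"wx": 0,"wy": 0,"wz": 0,"gripper": 255},
    {"dx": 0.05,"dy": 0,"dz": 0,"wx": 0,"wy": 0,"wz": 0,"gripper": 255},
    {"dx": 0.05,"dy": 0,"dz": 0,"wx": 0,"wy": 0,"wz": 0,"gripper": 255},
    {"dx": 0.05,"dy": 0,"dz": 0,"wx": 0,"wy": 0,"wz": 0,"gripper": 255},
    {"dx": 0,"dy": 0,"dz": 0,"wx": 0,"wy": 0,"wz": 0,"gripper": 255},
    {"dx": 0,"dy": 0,"dz": 0,"wx": 0,"wy": 0,"wz": 0,"gripper": 255}
  ]
}}

```text
time: 9.72
tool_pos: [0.5556, -0.104, 0.1631]
ee_rot: [3.142, 0.0, 1.469]
wrist_force: [-0.6, 0.5, -1.4]
width: 0.0198
finger_force: 30.0
```

Request:
{"fn": "carry_out", "kwargs": {
  "deltas": [
    {"dx": 0.05,"dy": 0,"dz": 0,"wx": 0,"wy": 0,"wz": 0,"gripper": 255},
    {"dx": 0.05,"dy": 0,"dz": 0,"wx": 0,"wy": 0,"wz": 0,"gripper": 255},
    {"dx": 0,"dy": 0,"dz": 0,"wx": 0,"wy": 0,"wz": 0,"gripper": 255},
    {"dx": 0,"dy": 0,"dz": 0,"wx": 0,"wy": 0,"wz": 0,"gripper": 255}
  ]
}}

```text
time: 10.05
tool_pos: [0.5558, -0.1019, 0.163]
ee_rot: [-3.142, -0.0, 1.469]
wrist_force: [-0.7, -0.3, -1.1]
width: 0.0197
finger_force: 30.0
```

Request:
{"fn": "carry_out", "kwargs": {
  "deltas": [
    {"dx": 0.05,"dy": 0,"dz": 0,"wx": 0,"wy": 0,"wz": 0,"gripper": 255},
    {"dx": 0.05,"dy": 0,"dz": 0,"wx": 0,"wy": 0,"wz": 0,"gripper": 255},
    {"dx": 0.05,"dy": 0,"dz": 0,"wx": 0,"wy": 0,"wz": 0,"gripper": 255},
    {"dx": 0,"dy": 0,"dz": 0,"wx": 0,"wy": 0,"wz": 0,"gripper": 255},
    {"dx": 0,"dy": 0,"dz": 0,"wx": 0,"wy": 0,"wz": 0,"gripper": 255}
  ]
}}

```text
time: 10.47
tool_pos: [0.5561, -0.0989, 0.163]
ee_rot: [-3.142, -0.0, 1.469]
wrist_force: [0.2, 0.6, -0.9]
width: 0.0198
finger_force: 30.0
```

Request:
{"fn": "carry_out", "kwargs": {
  "deltas": [
    {"dx": 0.05,"dy": 0,"dz": 0,"wx": 0,"wy": 0,"wz": 0,"gripper": 255},
    {"dx": 0.05,"dy": 0,"dz": 0,"wx": 0,"wy": 0,"wz": 0,"gripper": 255},
    {"dx": 0.05,"dy": 0,"dz": 0,"wx": 0,"wy": 0,"wz": 0,"gripper": 255},
    {"dx": 0,"dy": 0,"dz": 0,"wx": 0,"wy": 0,"wz": 0,"gripper": 255},
    {"dx": 0,"dy": 0,"dz": 0,"wx": 0,"wy": 0,"wz": 0,"gripper": 255}
  ]
}}

```text
time: 10.88
tool_pos: [0.5565, -0.0959, 0.1631]
ee_rot: [3.142, -0.0, 1.469]
wrist_force: [0.1, 0.1, -1.2]
width: 0.0196
finger_force: 30.0
```

Request:
{"fn": "carry_out", "kwargs": {
  "deltas": [
    {"dx": 0.05,"dy": 0,"dz": 0,"wx": 0,"wy": 0,"wz": 0,"gripper": 255},
    {"dx": 0.05,"dy": 0,"dz": 0,"wx": 0,"wy": 0,"wz": 0,"gripper": 255},
    {"dx": 0.05,"dy": 0,"dz": 0,"wx": 0,"wy": 0,"wz": 0,"gripper": 255},
    {"dx": 0.05,"dy": 0,"dz": 0,"wx": 0,"wy": 0,"wz": 0,"gripper": 255},
    {"dx": 0,"dy": 0,"dz": 0,"wx": 0,"wy": 0,"wz": 0,"gripper": 255},
    {"dx": 0,"dy": 0,"dz": 0,"wx": 0,"wy": 0,"wz": 0,"gripper": 255}
  ]
}}

```text
time: 11.38
tool_pos: [0.5569, -0.0919, 0.1631]
ee_rot: [3.142, -0.0, 1.469]
wrist_force: [0.7, 0.4, -1.7]
width: 0.0198
finger_force: 30.0
```

Request:
{"fn": "carry_out", "kwargs": {
  "deltas": [
    {"dx": 0.06,"dy": 0,"dz": 0,"wx": 0,"wy": 0,"wz": 0,"gripper": 255},
    {"dx": 0.06,"dy": 0,"dz": 0,"wx": 0,"wy": 0,"wz": 0,"gripper": 255},
    {"dx": 0.06,"dy": 0,"dz": 0,"wx": 0,"wy": 0,"wz": 0,"gripper": 255},
    {"dx": 0.06,"dy": 0,"dz": 0,"wx": 0,"wy": 0,"wz": 0,"gripper": 255},
    {"dx": 0.06,"dy": 0,"dz": 0,"wx": 0,"wy": 0,"wz": 0,"gripper": 255},
    {"dx": 0,"dy": 0,"dz": 0,"wx": 0,"wy": 0,"wz": 0,"gripper": 255}
  ]
}}

```text
time: 11.88
tool_pos: [0.5575, -0.0857, 0.1631]
ee_rot: [3.142, -0.0, 1.469]
wrist_force: [0.2, 0.2, -1.5]
width: 0.0201
finger_force: 30.0
```

```bash
python3 - <<'E'
from h import *
o=robot.get_obs();print(o['wrist_force'],o['wrist_torque'],o['tool_pos'])
E
```

```text
[ 0.18192207  0.22328135 -1.51069888] [-0.12729046  0.13976301 -0.05332215] [ 0.55749337 -0.08574872  0.16305739]
```

Request:
{"fn": "carry_out", "kwargs": {
  "deltas": [
    {"dx": 0.06,"dy": 0,"dz": 0,"wx": 0,"wy": 0,"wz": 0,"gripper": 255},
    {"dx": 0.06,"dy": 0,"dz": 0,"wx": 0,"wy": 0,"wz": 0,"gripper": 255},
    {"dx": 0.06,"dy": 0,"dz": 0,"wx": 0,"wy": 0,"wz": 0,"gripper": 255},
    {"dx": 0.06,"dy": 0,"dz": 0,"wx": 0,"wy": 0,"wz": 0,"gripper": 255},
    {"dx": 0.06,"dy": 0,"dz": 0,"wx": 0,"wy": 0,"wz": 0,"gripper": 255},
    {"dx": 0.06,"dy": 0,"dz": 0,"wx": 0,"wy": 0,"wz": 0,"gripper": 255},
    {"dx": 0,"dy": 0,"dz": 0,"wx": 0,"wy": 0,"wz": 0,"gripper": 255}
  ]
}}

```text
time: 12.47
tool_pos: [0.5582, -0.0786, 0.1631]
ee_rot: [-3.142, -0.0, 1.469]
wrist_force: [0.3, 0.1, -0.8]
width: 0.0197
finger_force: 30.0
```

```bash
python3 - <<'E'
from h import *
o=robot.get_obs();print(o['wrist_force'],o['wrist_torque'],o['tool_pos'])
E
```

```text
[ 0.26878231  0.08022474 -0.78675206] [-0.18736045  0.0416535   0.00960086] [ 0.5582082  -0.07861474  0.1630572 ]
```

Request:
{"fn": "carry_out", "kwargs": {
  "deltas": [
    {"dx": 0.06,"dy": 0,"dz": 0,"wx": 0,"wy": 0,"wz": 0,"gripper": 255},
    {"dx": 0.06,"dy": 0,"dz": 0,"wx": 0,"wy": 0,"wz": 0,"gripper": 255},
    {"dx": 0.06,"dy": 0,"dz": 0,"wx": 0,"wy": 0,"wz": 0,"gripper": 255},
    {"dx": 0.06,"dy": 0,"dz": 0,"wx": 0,"wy": 0,"wz": 0,"gripper": 255},
    {"dx": 0.06,"dy": 0,"dz": 0,"wx": 0,"wy": 0,"wz": 0,"gripper": 255},
    {"dx": 0.06,"dy": 0,"dz": 0,"wx": 0,"wy": 0,"wz": 0,"gripper": 255},
    {"dx": 0,"dy": 0,"dz": 0,"wx": 0,"wy": 0,"wz": 0,"gripper": 255}
  ]
}}

```text
time: 13.05
tool_pos: [0.5589, -0.0716, 0.1629]
ee_rot: [-3.141, 0.0, 1.469]
wrist_force: [0.4, -0.5, -1.9]
width: 0.0198
finger_force: 30.0
```

```bash
python3 - <<'E'
from h import *
o=robot.get_obs();print(o['wrist_force'],o['wrist_torque'],o['tool_pos'])
E
```

```text
[ 0.42648751 -0.47496958 -1.87514172] [-0.28931012  0.09907013 -0.0233946 ] [ 0.55888273 -0.0716141   0.16294743]
```

Request:
{"fn": "carry_out", "kwargs": {
  "deltas": [
    {"dx": 0.08,"dy": 0,"dz": 0,"wx": 0,"wy": 0,"wz": 0,"gripper": 255},
    {"dx": 0.08,"dy": 0,"dz": 0,"wx": 0,"wy": 0,"wz": 0,"gripper": 255},
    {"dx": 0.08,"dy": 0,"dz": 0,"wx": 0,"wy": 0,"wz": 0,"gripper": 255},
    {"dx": 0.08,"dy": 0,"dz": 0,"wx": 0,"wy": 0,"wz": 0,"gripper": 255},
    {"dx": 0.08,"dy": 0,"dz": 0,"wx": 0,"wy": 0,"wz": 0,"gripper": 255},
    {"dx": 0.08,"dy": 0,"dz": 0,"wx": 0,"wy": 0,"wz": 0,"gripper": 255},
    {"dx": 0,"dy": 0,"dz": 0,"wx": 0,"wy": 0,"wz": 0,"gripper": 255}
  ]
}}

```text
time: 13.63
tool_pos: [0.5599, -0.0615, 0.1629]
ee_rot: [-3.141, -0.001, 1.469]
wrist_force: [-0.3, -1.2, -2.9]
width: 0.0198
finger_force: 30.0
```

```bash
python3 - <<'E'
from h import *
o=robot.get_obs();print(o['wrist_force'],o['wrist_torque'],o['tool_pos'])
E
```

```text
[-0.25837983 -1.23598872 -2.91788164] [-0.57514227  0.19775013  0.08510832] [ 0.55985969 -0.0615188   0.16289651]
```

Request:
{"fn": "carry_out", "kwargs": {
  "deltas": [
    {"dx": 0.12,"dy": 0,"dz": 0,"wx": 0,"wy": 0,"wz": 0,"gripper": 255},
    {"dx": 0.12,"dy": 0,"dz": 0,"wx": 0,"wy": 0,"wz": 0,"gripper": 255},
    {"dx": 0.12,"dy": 0,"dz": 0,"wx": 0,"wy": 0,"wz": 0,"gripper": 255},
    {"dx": 0.12,"dy": 0,"dz": 0,"wx": 0,"wy": 0,"wz": 0,"gripper": 255},
    {"dx": 0.12,"dy": 0,"dz": 0,"wx": 0,"wy": 0,"wz": 0,"gripper": 255},
    {"dx": 0.12,"dy": 0,"dz": 0,"wx": 0,"wy": 0,"wz": 0,"gripper": 255},
    {"dx": 0.12,"dy": 0,"dz": 0,"wx": 0,"wy": 0,"wz": 0,"gripper": 255},
    {"dx": 0.12,"dy": 0,"dz": 0,"wx": 0,"wy": 0,"wz": 0,"gripper": 255},
    {"dx": 0,"dy": 0,"dz": 0,"wx": 0,"wy": 0,"wz": 0,"gripper": 255}
  ]
}}

```text
time: 14.38
tool_pos: [0.5619, -0.0424, 0.163]
ee_rot: [3.142, -0.001, 1.469]
wrist_force: [-1.0, -0.2, -2.5]
width: 0.0196
finger_force: 30.0
```

```bash
python3 - <<'E'
from h import *
o=robot.get_obs();print(o['wrist_force'],o['wrist_torque'],o['tool_pos'])
E
```

```text
[-1.02988739 -0.22227023 -2.47782361] [-0.50607219  0.18129493  0.02403619] [ 0.56190636 -0.04235869  0.16302541]
```

Forces stay small, so I'll continue.

Request:
{"fn": "carry_out", "kwargs": {
  "deltas": [
    {"dx": 0.12,"dy": 0,"dz": 0,"wx": 0,"wy": 0,"wz": 0,"gripper": 255},
    {"dx": 0.12,"dy": 0,"dz": 0,"wx": 0,"wy": 0,"wz": 0,"gripper": 255},
    {"dx": 0.12,"dy": 0,"dz": 0,"wx": 0,"wy": 0,"wz": 0,"gripper": 255},
    {"dx": 0.12,"dy": 0,"dz": 0,"wx": 0,"wy": 0,"wz": 0,"gripper": 255},
    {"dx": 0.12,"dy": 0,"dz": 0,"wx": 0,"wy": 0,"wz": 0,"gripper": 255},
    {"dx": 0.12,"dy": 0,"dz": 0,"wx": 0,"wy": 0,"wz": 0,"gripper": 255},
    {"dx": 0.12,"dy": 0,"dz": 0,"wx": 0,"wy": 0,"wz": 0,"gripper": 255},
    {"dx": 0.12,"dy": 0,"dz": 0,"wx": 0,"wy": 0,"wz": 0,"gripper": 255},
    {"dx": 0.12,"dy": 0,"dz": 0,"wx": 0,"wy": 0,"wz": 0,"gripper": 255},
    {"dx": 0.12,"dy": 0,"dz": 0,"wx": 0,"wy": 0,"wz": 0,"gripper": 255},
    {"dx": 0.12,"dy": 0,"dz": 0,"wx": 0,"wy": 0,"wz": 0,"gripper": 255},
    {"dx": 0.12,"dy": 0,"dz": 0,"wx": 0,"wy": 0,"wz": 0,"gripper": 255},
    {"dx": 0.12,"dy": 0,"dz": 0,"wx": 0,"wy": 0,"wz": 0,"gripper": 255},
    {"dx": 0.12,"dy": 0,"dz": 0,"wx": 0,"wy": 0,"wz": 0,"gripper": 255},
    {"dx": 0,"dy": 0,"dz": 0,"wx": 0,"wy": 0,"wz": 0,"gripper": 255}
  ]
}}

```text
time: 15.63
tool_pos: [0.5653, -0.0089, 0.163]
ee_rot: [-3.142, -0.001, 1.47]
wrist_force: [-0.4, -0.5, -3.1]
width: 0.0196
finger_force: 30.0
```

```bash
python3 - <<'E'
from h import *
o=robot.get_obs();print(o['wrist_force'],o['wrist_torque'],o['tool_pos'])
ct,cs=eyes.get_calibration('top'),eyes.get_calibration('scene')
T,_=snap('top');S,_=snap('scene')
k=dict(fx=6,fy=6,interpolation=cv2.INTER_CUBIC)
cv2.imwrite('pics/m1.png',cv2.convertScaleAbs(np.hstack([cv2.resize(T[195:275,235:300],None,**k),cv2.resize(S[235:315,315:380],None,**k)])[:,:,::-1],alpha=1.5))
E
```

```text
[-0.43445177 -0.54573561 -3.14858151] [-0.43410322  0.19513706  0.07480281] [ 0.56529506 -0.00893642  0.1629942 ]
```

View pics/m1.png

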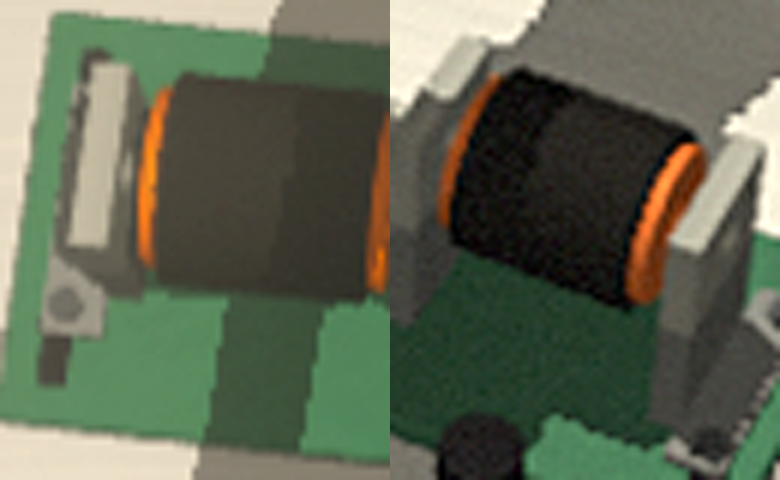

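The roller is visibly raised and sits on the shaft. The far cheek is about 13 mm ahead of the nose, so I'll feel the rest of the way.

Request:
{"fn": "carry_out", "kwargs": {
  "deltas": [
    {"dx": 0.1,"dy": 0,"dz": 0,"wx": 0,"wy": 0,"wz": 0,"gripper": 255},
    {"dx": 0.1,"dy": 0,"dz": 0,"wx": 0,"wy": 0,"wz": 0,"gripper": 255},
    {"dx": 0.1,"dy": 0,"dz": 0,"wx": 0,"wy": 0,"wz": 0,"gripper": 255},
    {"dx": 0.1,"dy": 0,"dz": 0,"wx": 0,"wy": 0,"wz": 0,"gripper": 255},
    {"dx": 0.1,"dy": 0,"dz": 0,"wx": 0,"wy": 0,"wz": 0,"gripper": 255},
    {"dx": 0.05,"dy": 0,"dz": 0,"wx": 0,"wy": 0,"wz": 0,"gripper": 255},
    {"dx": 0.05,"dy": 0,"dz": 0,"wx": 0,"wy": 0,"wz": 0,"gripper": 255},
    {"dx": 0.05,"dy": 0,"dz": 0,"wx": 0,"wy": 0,"wz": 0,"gripper": 255},
    {"dx": 0,"dy": 0,"dz": 0,"wx": 0,"wy": 0,"wz": 0,"gripper": 255}
  ]
}}

```text
time: 16.48
tool_pos: [0.5666, 0.0036, 0.163]
ee_rot: [-3.141, -0.0, 1.469]
wrist_force: [-1.7, -1.3, -3.4]
width: 0.0195
finger_force: 30.0
```

Request:
{"fn": "carry_out", "kwargs": {
  "deltas": [
    {"dx": 0.05,"dy": 0,"dz": 0,"wx": 0,"wy": 0,"wz": 0,"gripper": 255},
    {"dx": 0.05,"dy": 0,"dz": 0,"wx": 0,"wy": 0,"wz": 0,"gripper": 255},
    {"dx": 0,"dy": 0,"dz": 0,"wx": 0,"wy": 0,"wz": 0,"gripper": 255}
  ]
}}

```text
time: 16.73
tool_pos: [0.5668, 0.0055, 0.1631]
ee_rot: [-3.142, -0.0, 1.469]
wrist_force: [-1.2, -0.3, -3.4]
width: 0.0201
finger_force: 30.0
```

Request:
{"fn": "carry_out", "kwargs": {
  "deltas": [
    {"dx": 0.05,"dy": 0,"dz": 0,"wx": 0,"wy": 0,"wz": 0,"gripper": 255},
    {"dx": 0.05,"dy": 0,"dz": 0,"wx": 0,"wy": 0,"wz": 0,"gripper": 255},
    {"dx": 0,"dy": 0,"dz": 0,"wx": 0,"wy": 0,"wz": 0,"gripper": 255}
  ]
}}

```text
time: 16.98
tool_pos: [0.567, 0.0075, 0.163]
ee_rot: [-3.142, -0.0, 1.469]
wrist_force: [-1.3, -1.0, -3.1]
width: 0.02
finger_force: 30.0
```

Request:
{"fn": "carry_out", "kwargs": {
  "deltas": [
    {"dx": 0.05,"dy": 0,"dz": 0,"wx": 0,"wy": 0,"wz": 0,"gripper": 255},
    {"dx": 0.05,"dy": 0,"dz": 0,"wx": 0,"wy": 0,"wz": 0,"gripper": 255},
    {"dx": 0,"dy": 0,"dz": 0,"wx": 0,"wy": 0,"wz": 0,"gripper": 255}
  ]
}}

```text
time: 17.23
tool_pos: [0.5672, 0.0095, 0.1631]
ee_rot: [3.142, -0.0, 1.469]
wrist_force: [-1.8, -0.2, -3.5]
width: 0.0199
finger_force: 30.0
```

Request:
{"fn": "carry_out", "kwargs": {
  "deltas": [
    {"dx": 0.05,"dy": 0,"dz": 0,"wx": 0,"wy": 0,"wz": 0,"gripper": 255},
    {"dx": 0.05,"dy": 0,"dz": 0,"wx": 0,"wy": 0,"wz": 0,"gripper": 255},
    {"dx": 0,"dy": 0,"dz": 0,"wx": 0,"wy": 0,"wz": 0,"gripper": 255}
  ]
}}

```text
time: 17.48
tool_pos: [0.5674, 0.0115, 0.1631]
ee_rot: [-3.142, -0.0, 1.469]
wrist_force: [-0.3, -1.2, -3.2]
width: 0.0198
finger_force: 30.0
```

```bash
python3 - <<'E'
from h import *
o=robot.get_obs();print(o['wrist_force'],o['wrist_torque'],o['tool_pos'])
E
```

```text
[-0.26573339 -1.18054732 -3.21829534] [-0.54883439  0.28666831  0.1009106 ] [0.56740674 0.01146953 0.16307247]
```

Request:
{"fn": "carry_out", "kwargs": {
  "deltas": [
    {"dx": 0.06,"dy": 0,"dz": 0,"wx": 0,"wy": 0,"wz": 0,"gripper": 255},
    {"dx": 0.06,"dy": 0,"dz": 0,"wx": 0,"wy": 0,"wz": 0,"gripper": 255},
    {"dx": 0.06,"dy": 0,"dz": 0,"wx": 0,"wy": 0,"wz": 0,"gripper": 255},
    {"dx": 0.06,"dy": 0,"dz": 0,"wx": 0,"wy": 0,"wz": 0,"gripper": 255},
    {"dx": 0,"dy": 0,"dz": 0,"wx": 0,"wy": 0,"wz": 0,"gripper": 255}
  ]
}}

```text
time: 17.9
tool_pos: [0.5679, 0.0164, 0.1631]
ee_rot: [3.142, -0.0, 1.469]
wrist_force: [-0.3, -0.8, -2.8]
width: 0.0197
finger_force: 30.0
```

Request:
{"fn": "carry_out", "kwargs": {
  "deltas": [
    {"dx": 0.06,"dy": 0,"dz": 0,"wx": 0,"wy": 0,"wz": 0,"gripper": 255},
    {"dx": 0.06,"dy": 0,"dz": 0,"wx": 0,"wy": 0,"wz": 0,"gripper": 255},
    {"dx": 0.06,"dy": 0,"dz": 0,"wx": 0,"wy": 0,"wz": 0,"gripper": 255},
    {"dx": 0.06,"dy": 0,"dz": 0,"wx": 0,"wy": 0,"wz": 0,"gripper": 255},
    {"dx": 0,"dy": 0,"dz": 0,"wx": 0,"wy": 0,"wz": 0,"gripper": 255}
  ]
}}

```text
time: 18.32
tool_pos: [0.5684, 0.0212, 0.1631]
ee_rot: [-3.142, -0.0, 1.469]
wrist_force: [-1.0, -2.0, -3.5]
width: 0.0193
finger_force: 30.0
```

```bash
python3 - <<'E'
from h import *
o=robot.get_obs();print(o['wrist_force'],o['wrist_torque'],o['tool_pos'])
E
```

```text
[-0.95178635 -1.9688533  -3.5496852 ] [-0.49393542  0.28907211  0.14686298] [0.56838674 0.02116415 0.16306785]
```

Request:
{"fn": "carry_out", "kwargs": {
  "deltas": [
    {"dx": 0.08,"dy": 0,"dz": 0,"wx": 0,"wy": 0,"wz": 0,"gripper": 255},
    {"dx": 0.08,"dy": 0,"dz": 0,"wx": 0,"wy": 0,"wz": 0,"gripper": 255},
    {"dx": 0.08,"dy": 0,"dz": 0,"wx": 0,"wy": 0,"wz": 0,"gripper": 255},
    {"dx": 0.08,"dy": 0,"dz": 0,"wx": 0,"wy": 0,"wz": 0,"gripper": 255},
    {"dx": 0.08,"dy": 0,"dz": 0,"wx": 0,"wy": 0,"wz": 0,"gripper": 255},
    {"dx": 0.08,"dy": 0,"dz": 0,"wx": 0,"wy": 0,"wz": 0,"gripper": 255},
    {"dx": 0,"dy": 0,"dz": 0,"wx": 0,"wy": 0,"wz": 0,"gripper": 255}
  ]
}}

```text
time: 18.9
tool_pos: [0.5693, 0.0308, 0.163]
ee_rot: [-3.141, -0.001, 1.469]
wrist_force: [-0.6, -0.2, -3.7]
width: 0.0199
finger_force: 30.0
```

Request:
{"fn": "carry_out", "kwargs": {
  "deltas": [
    {"dx": 0.08,"dy": 0,"dz": 0,"wx": 0,"wy": 0,"wz": 0,"gripper": 255},
    {"dx": 0.08,"dy": 0,"dz": 0,"wx": 0,"wy": 0,"wz": 0,"gripper": 255},
    {"dx": 0.08,"dy": 0,"dz": 0,"wx": 0,"wy": 0,"wz": 0,"gripper": 255},
    {"dx": 0.08,"dy": 0,"dz": 0,"wx": 0,"wy": 0,"wz": 0,"gripper": 255},
    {"dx": 0.08,"dy": 0,"dz": 0,"wx": 0,"wy": 0,"wz": 0,"gripper": 255},
    {"dx": 0,"dy": 0,"dz": 0,"wx": 0,"wy": 0,"wz": 0,"gripper": 255}
  ]
}}

```text
time: 19.4
tool_pos: [0.5702, 0.0387, 0.163]
ee_rot: [-3.141, -0.001, 1.469]
wrist_force: [-0.8, -1.2, -3.5]
width: 0.0201
finger_force: 30.0
```

Request:
{"fn": "carry_out", "kwargs": {
  "deltas": [
    {"dx": 0.05,"dy": 0,"dz": 0,"wx": 0,"wy": 0,"wz": 0,"gripper": 255},
    {"dx": 0.05,"dy": 0,"dz": 0,"wx": 0,"wy": 0,"wz": 0,"gripper": 255},
    {"dx": 0.05,"dy": 0,"dz": 0,"wx": 0,"wy": 0,"wz": 0,"gripper": 255},
    {"dx": 0,"dy": 0,"dz": 0,"wx": 0,"wy": 0,"wz": 0,"gripper": 255}
  ]
}}

```text
time: 19.73
tool_pos: [0.5704, 0.0415, 0.1631]
ee_rot: [-3.141, -0.0, 1.469]
wrist_force: [-2.9, -1.6, -3.2]
width: 0.0198
finger_force: 30.0
```

Request:
{"fn": "carry_out", "kwargs": {
  "deltas": [
    {"dx": 0.04,"dy": 0,"dz": 0,"wx": 0,"wy": 0,"wz": 0,"gripper": 255},
    {"dx": 0.04,"dy": 0,"dz": 0,"wx": 0,"wy": 0,"wz": 0,"gripper": 255},
    {"dx": 0.04,"dy": 0,"dz": 0,"wx": 0,"wy": 0,"wz": 0,"gripper": 255},
    {"dx": 0,"dy": 0,"dz": 0,"wx": 0,"wy": 0,"wz": 0,"gripper": 255}
  ]
}}

```text
time: 20.07
tool_pos: [0.5707, 0.0439, 0.163]
ee_rot: [-3.141, -0.0, 1.469]
wrist_force: [-2.6, -2.4, -3.1]
width: 0.02
finger_force: 30.0
```

Request:
{"fn": "carry_out", "kwargs": {
  "deltas": [
    {"dx": 0.04,"dy": 0,"dz": 0,"wx": 0,"wy": 0,"wz": 0,"gripper": 255},
    {"dx": 0,"dy": 0,"dz": 0,"wx": 0,"wy": 0,"wz": 0,"gripper": 255}
  ]
}}

```text
time: 20.23
tool_pos: [0.5708, 0.0446, 0.163]
ee_rot: [-3.141, -0.0, 1.469]
wrist_force: [-2.3, -0.8, -3.1]
width: 0.0199
finger_force: 30.0
```

Request:
{"fn": "carry_out", "kwargs": {
  "deltas": [
    {"dx": 0.04,"dy": 0,"dz": 0,"wx": 0,"wy": 0,"wz": 0,"gripper": 255},
    {"dx": 0,"dy": 0,"dz": 0,"wx": 0,"wy": 0,"wz": 0,"gripper": 255}
  ]
}}

```text
time: 20.4
tool_pos: [0.5708, 0.0454, 0.163]
ee_rot: [-3.141, -0.0, 1.469]
wrist_force: [-0.9, -1.4, -3.2]
width: 0.0199
finger_force: 30.0
```

Request:
{"fn": "carry_out", "kwargs": {
  "deltas": [
    {"dx": 0.04,"dy": 0,"dz": 0,"wx": 0,"wy": 0,"wz": 0,"gripper": 255},
    {"dx": 0,"dy": 0,"dz": 0,"wx": 0,"wy": 0,"wz": 0,"gripper": 255}
  ]
}}

```text
time: 20.57
tool_pos: [0.5709, 0.0462, 0.1631]
ee_rot: [-3.141, -0.0, 1.469]
wrist_force: [-2.3, -2.1, -3.4]
width: 0.0197
finger_force: 30.0
```

Request:
{"fn": "carry_out", "kwargs": {
  "deltas": [
    {"dx": 0.04,"dy": 0,"dz": 0,"wx": 0,"wy": 0,"wz": 0,"gripper": 255},
    {"dx": 0,"dy": 0,"dz": 0,"wx": 0,"wy": 0,"wz": 0,"gripper": 255}
  ]
}}

```text
time: 20.73
tool_pos: [0.571, 0.047, 0.163]
ee_rot: [-3.141, -0.0, 1.469]
wrist_force: [-2.7, -1.9, -3.5]
width: 0.0198
finger_force: 30.0
```

Request:
{"fn": "carry_out", "kwargs": {
  "deltas": [
    {"dx": 0.03,"dy": 0,"dz": 0,"wx": 0,"wy": 0,"wz": 0,"gripper": 255},
    {"dx": 0,"dy": 0,"dz": 0,"wx": 0,"wy": 0,"wz": 0,"gripper": 255}
  ]
}}

```text
time: 20.9
tool_pos: [0.571, 0.0476, 0.163]
ee_rot: [-3.141, -0.0, 1.469]
wrist_force: [-2.2, -1.6, -3.9]
width: 0.0194
finger_force: 30.0
```

Request:
{"fn": "carry_out", "kwargs": {
  "deltas": [
    {"dx": 0.03,"dy": 0,"dz": 0,"wx": 0,"wy": 0,"wz": 0,"gripper": 255},
    {"dx": 0,"dy": 0,"dz": 0,"wx": 0,"wy": 0,"wz": 0,"gripper": 255}
  ]
}}

```text
time: 21.07
tool_pos: [0.5711, 0.0477, 0.1631]
ee_rot: [-3.141, 0.001, 1.469]
wrist_force: [-3.9, -3.4, -2.8]
width: 0.0199
finger_force: 30.0
```

Request:
{"fn": "carry_out", "kwargs": {
  "deltas": [
    {"dx": 0.03,"dy": 0,"dz": 0,"wx": 0,"wy": 0,"wz": 0,"gripper": 255},
    {"dx": 0,"dy": 0,"dz": 0,"wx": 0,"wy": 0,"wz": 0,"gripper": 255}
  ]
}}

```text
time: 21.23
tool_pos: [0.5711, 0.0478, 0.1631]
ee_rot: [-3.141, 0.002, 1.469]
wrist_force: [-2.5, -4.5, -3.1]
width: 0.0199
finger_force: 30.0
```

```bash
python3 - <<'E'
from h import *
o=robot.get_obs();print(o['wrist_force'],o['wrist_torque'],o['tool_pos'])
im,c=snap('wrist','w3.png')
E
```

```text
[-2.48164103 -4.47073069 -3.11003525] [-1.07687808  0.58741802  0.09343791] [0.57109845 0.04780418 0.1631023 ]
```

View pics/w3.png

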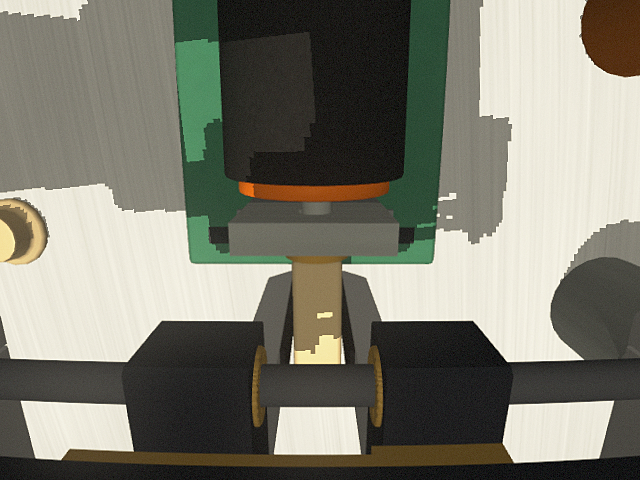

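The collar is at the cheek: the TCP stopped advancing at y≈0.0478 as the axial force rose. I'll give it one small extra press, then release.

Request:
{"fn": "carry_out", "kwargs": {
  "deltas": [
    {"dx": 0.03,"dy": 0,"dz": 0,"wx": 0,"wy": 0,"wz": 0,"gripper": 255},
    {"dx": 0,"dy": 0,"dz": 0,"wx": 0,"wy": 0,"wz": 0,"gripper": 255},
    {"dx": 0,"dy": 0,"dz": 0,"wx": 0,"wy": 0,"wz": 0,"gripper": 255}
  ]
}}

```text
time: 21.53
tool_pos: [0.5711, 0.0479, 0.1631]
ee_rot: [-3.141, 0.003, 1.468]
wrist_force: [-3.0, -6.8, -3.4]
width: 0.02
finger_force: 30.0
```

Request:
{"fn": "carry_out", "kwargs": {
  "deltas": [
    {"dx": 0,"dy": 0,"dz": 0,"wx": 0,"wy": 0,"wz": 0,"gripper": 150},
    {"dx": 0,"dy": 0,"dz": 0,"wx": 0,"wy": 0,"wz": 0,"gripper": 100},
    {"dx": 0,"dy": 0,"dz": 0,"wx": 0,"wy": 0,"wz": 0,"gripper": 60},
    {"dx": 0,"dy": 0,"dz": 0,"wx": 0,"wy": 0,"wz": 0,"gripper": 60},
    {"dx": 0,"dy": 0,"dz": 0,"wx": 0,"wy": 0,"wz": 0,"gripper": 60},
    {"dx": 0,"dy": 0,"dz": 0,"wx": 0,"wy": 0,"wz": 0,"gripper": 60},
    {"dx": 0,"dy": 0,"dz": 0,"wx": 0,"wy": 0,"wz": 0,"gripper": 60},
    {"dx": 0,"dy": 0,"dz": 0,"wx": 0,"wy": 0,"wz": 0,"gripper": 60}
  ]
}}

```text
time: 22.2
tool_pos: [0.5713, 0.0494, 0.1631]
ee_rot: [3.141, -0.0, 1.469]
wrist_force: [-0.6, -0.2, -0.4]
width: 0.0696
finger_force: 0.0
```

Released. I'll retreat straight up and check.

Request:
{"fn": "carry_out", "kwargs": {
  "deltas": [
    {"dx": 0,"dy": 0,"dz": -0.5,"wx": 0,"wy": 0,"wz": 0,"gripper": 60},
    {"dx": 0,"dy": 0,"dz": -1,"wx": 0,"wy": 0,"wz": 0,"gripper": 60},
    {"dx": 0,"dy": 0,"dz": -1,"wx": 0,"wy": 0,"wz": 0,"gripper": 60},
    {"dx": 0,"dy": 0,"dz": -1,"wx": 0,"wy": 0,"wz": 0,"gripper": 60},
    {"dx": -1,"dy": 0,"dz": -1,"wx": 0,"wy": 0,"wz": 0,"gripper": 60},
    {"dx": -1,"dy": 0,"dz": -1,"wx": 0,"wy": 0,"wz": 0,"gripper": 60},
    {"dx": -1,"dy": 0,"dz": 0,"wx": 0,"wy": 0,"wz": 0,"gripper": 60},
    {"dx": -1,"dy": 0,"dz": 0,"wx": 0,"wy": 0,"wz": 0,"gripper": 60},
    {"dx": -1,"dy": 0,"dz": 0,"wx": 0,"wy": 0,"wz": 0,"gripper": 60},
    {"dx": -1,"dy": 0,"dz": 0,"wx": 0,"wy": 0,"wz": 0,"gripper": 60},
    {"dx": 0,"dy": 0,"dz": 0,"wx": 0,"wy": 0,"wz": 0,"gripper": 60},
    {"dx": 0,"dy": 0,"dz": 0,"wx": 0,"wy": 0,"wz": 0,"gripper": 60},
    {"dx": 0,"dy": 0,"dz": 0,"wx": 0,"wy": 0,"wz": 0,"gripper": 60}
  ]
}}

```text
time: 23.28
tool_pos: [0.5592, -0.0697, 0.2735]
ee_rot: [3.141, -0.001, 1.469]
wrist_force: [1.1, 0.2, -1.4]
width: 0.0722
finger_force: 0.0
```

```bash
python3 - <<'E'
from h import *
W,_=snap('wrist');S,_=snap('scene')
k=dict(interpolation=cv2.INTER_CUBIC)
cv2.imwrite('pics/f.png',cv2.convertScaleAbs(np.hstack([cv2.resize(W,(400,300)),cv2.resize(S[225:315,280:400],(400,300),**k)])[:,:,::-1],alpha=1.4))
E
```

```text
(no output)
```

View pics/f.png

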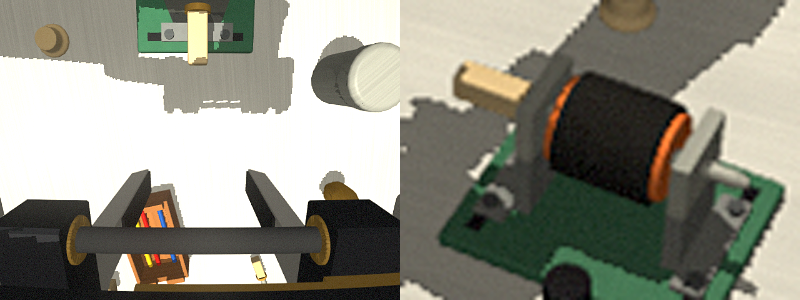

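The nose sticks out beyond the far cheek (at about (745,180)), the collar is at the near cheek, the roller is raised and the arm is clear. I'll hand the job in.

```bash
python3 -c "
from bench import robot
print(robot.close_job())"
```

```text
the job is handed in; nothing more can be done
None
```

The spindle is threaded through both cheeks and the roller, its collar is seated against the near cheek, the gripper has let go and is clear, and the job is handed in at about 23 s; no verdict came back.

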